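# Shut the draw latch of the large stone case

### The job

The larger of the two stone cases is packed for delivery. Fasten the draw latch on its top: first, with the lever still raised, flip the wire loop over so that it drops behind the keeper hook, then press the lever over and down until it snaps flat and holds the loop tight. Leave the smaller case's latch as it is.

Things in the scene. Friction and masses are not known exactly. Their poses are not given: they have to be found in the camera images.
- large_keeper (a point): Seat for the loop's crossbar behind the keeper hook of the large case, 6 mm above the case's flat top (176 mm above the table). Axes: x from lever pivot to keeper, y along the case, z up. The fixed steel hook, 24 mm wide, fills x -10.5 to +0.5 mm and rises 8.5 mm above this point. Lever pivot (axis y) at x -58, z +8 mm. Nothing else stands on the case top.
- large_lever (a joint): Large latch's lever, rad: 0 closed, flat, pointing to -x; pi/2 upright; starts at 2 to 2.25 (leaning over to the keeper), stop at 2.35. Stays where left. Steel plate 30 mm wide, 3 mm thick, ends 62 mm from pivot; closed, its top is 12.5 mm above the keeper point. With the loop hooked it needs up to 8 N at its outer half, passes centre near 0.5 and stays at 0.
- large_loop_bar (a point): Middle of the crossbar of the large latch's loop: 44 mm wide, 5 mm wire, arms 70 mm, hinged freely on the lever 16 mm from its pivot. Starts upright, leaning back (-x) 10 to 35 degrees on a stop, crossbar on top, the lever inside, its end about 20 to 35 mm lower. A light push to +x past upright makes it fall over; with the lever above 1.9 it lands about 10 mm beyond the keeper hook.
- small_loop_bar (a point): Middle of the crossbar of the like latch on the small case, also open, loop standing; leave alone. Both cases: black panels, aluminium edges, fixed, flat top with a plain steel latch in its middle. Small: 150 x 160 mm in plan, 115 mm high; large: 150 x 240 mm, 170 mm high.

How it is judged:
By the outcome, as a careful person would: the job done as asked, in the order asked, and still so for the second after the job is handed in, with the robot touching nothing.
It also fails if it takes over 37 s, if anything falls off the work surface, if the arm or the gripper's body presses on something with over 40 N, if the wrist force passes 120 N, or if a joint passes its speed limit or range.

### The arm

A 6-joint arm with a two-finger parallel gripper is mounted at the origin on the work surface. World frame = base frame: x ahead of the robot, y to its left, z up, the work surface at z = 0. Lengths are in m, angles in rad, forces in N, time in s.
With the tool pointing down it reaches from about 0.25 to 0.725 m from the base axis. Payload 4 kg.
Tool frame: the origin (TCP) lies on the centre line of the jaws, within the pads' length; the fingertips stand 22 mm ahead of it and the grasp point (between the pads) lies 3 mm ahead of it; z points along the fingers, y is the line along which they close (so a half turn about z gives the same grasp; the last joint's range is limited). The gripper opens to 85 mm and grips with 20 to 120 N. Pads are 22 mm wide; open, the fingers measure 114 mm over their backs; the gripper's body (76 mm by 85 mm) begins 54 mm behind the grasp point. The pads swing forward as they close: fully open they stand 13 mm farther back than shut.
Start: joints at [1.268, 0.241, 0.005, 1.335, 0, 1.571], TCP at [0.149, 0.477, 0.253] pointing down, gripper open.
Joint ranges: [-2.72, 2.72], [-1.05, 1.87], [-1.09, 1.28], [-1.99, 2.15], [-1.42, 1.44], [-3.14, 3.14]. Speed limits (rad/s): [2.79, 2.79, 3.14, 3.14, 3.14, 3.14].

### API

Orientations are given as a unit quaternion [x, y, z, w].
In Python, from workcell import bot gives the robot as it stands.
- The arm moves only by the shell command python3 -m inch 'ROWS'. ROWS is JSON, one flat list of numbers, 7 for each row, row after row: the shift along the world's x, y, z in mm, then the turn, a rotation vector about the world's x, y, z in rad, then the opening in per cent of the stroke, from 0 (shut) to 100 (fully open). A call has 1 to 8 rows; each row is the pose to reach, as a shift and turn from the pose commanded when the call began; what a row does not reach only later rows make up. A row lasts 1/12 s, in which the tool goes at most 41.7 mm and 7.16 degrees, less where a joint would pass 70% of its speed; a pose out of reach is approached as far as the arm can. A call with a gripper value outside its range is refused whole. The fingers move at their own pace and stop on an object; the grip force is fixed at half the most. Time passes only in rows, so rows that repeat a pose let the fingers close. It gives the time, the measured TCP pose, the force, the opening and the grip force at its end, in the units of the state.
- bot.get_obs(): the state, without advancing time (a new reading comes with each control period).
- bot.camera(name): name is "scene" or "top" or "wrist"; returns the picture (400x640x3 uint8, blue, green, red); there is no depth.
- bot.camera_info(name): a dict with "intrinsics" (3x3 intrinsics, pixels), "camera_from_world" (4x4, takes a point from world to camera coordinates); the wrist camera has in their place "hand_eye" (4x4, takes a point from camera to tool coordinates, whose origin is the TCP and whose axes are the flange's). Camera axes: x right, y down, z forward; pixel columns grow to the right and rows downward; lengths in m; the calibration is good to about 2 mm. A picture is of the moment at which its call begins: read the wrist's pose just before it. camera_info takes no time and is no camera call.
- bot.job_done(): hands the job in; it is judged then, once.
Trained networks look in the newest picture that a camera, given by its name, has taken for a name from the list of things; names that differ only in an ending like _2 or _b are one class to them, and where a whole thing is asked for, a point or a joint stands for the part that bears it (a point fixed in the world has none). Each returns a list of dicts, best first, with "confidence" (0 to 1); they miss things now and then, are a little off and sometimes report something else, mostly with a low value. They report only what shows in the picture. A call takes as long as a camera call.
- bot.silhouettes(camera, target): "mask" (400x640 bool, what is visible of it) and "uv" ([column, row] in pixels, amid what is visible of it).
- bot.spot_point(camera, target): "uv" ([column, row] in pixels: a listed point, or the origin of a listed thing).
The state is a dict: "clock": time; "joint_pos": joint angles; "joint_vel": joint speeds; "tau": joint torques, N m; "eef_pos": TCP position; "tool_rot": TCP orientation; "ft_force": force on the tool from outside, world axes, zero at the start; "ft_torque": the same for the moment, N m; "grip_width": finger opening in m; "grasp_force": force on a finger pad.
Only numpy, scipy, OpenCV 4.12 (cv2) and the standard library are available. Lean on these libraries where they do the work, as an engineer would, in place of code of your own. Each camera call takes 0.05 s, during which the arm holds its last target. There are 200 camera calls.

## Working session

There is one attempt and no reset: what is moved stays moved. The work goes in short steps, Python scripts to look and compute and a shell command to move; the robot and the scene stay as the last step left them, time stands still between calls to the robot, and variables do not carry over. Pictures are saved under pics/ and viewed, at most 10 in all, crops included, and the job is handed in when it is done.

```bash
mkdir -p pics
cat > h.py <<'E'
import numpy as np, cv2
from workcell import bot
from scipy.spatial.transform import Rotation as R
def cam(name):
    i=bot.camera_info(name); K=np.array(i["intrinsics"])
    if name=="wrist":
        o=bot.get_obs(); T=np.eye(4); T[:3,:3]=R.from_quat(o["tool_rot"]).as_matrix(); T[:3,3]=o["eef_pos"]
        return K,np.linalg.inv(T@np.array(i["hand_eye"]))
    return K,np.array(i["camera_from_world"])
def ray(K,M,uv):
    d=np.linalg.inv(K)@[uv[0],uv[1],1]; Rm=M[:3,:3]
    return -Rm.T@M[:3,3], Rm.T@d
def atz(K,M,uv,z):
    c,d=ray(K,M,uv); return c+d*(z-c[2])/d[2]
def proj(K,M,p):
    q=K@(M[:3,:3]@np.array(p)+M[:3,3]); return q[:2]/q[2]
def tri(obs):
    A=np.zeros((3,3));b=np.zeros(3)
    for K,M,uv in obs:
        c,d=ray(K,M,uv); d/=np.linalg.norm(d); P=np.eye(3)-np.outer(d,d); A+=P;b+=P@c
    return np.linalg.solve(A,b)
E
python3 - <<'E'
from h import *
np.set_printoptions(precision=3,suppress=True)
for n in ["scene","top"]:
    im=bot.camera(n); cv2.imwrite(f"pics/{n}.png",im); K,M=cam(n)
    print(n,"campos",ray(K,M,(0,0))[0])
    for t in ["large_keeper","large_loop_bar","small_loop_bar"]:
        for d in bot.spot_point(n,t)[:2]: print(t,d["uv"],d["confidence"],atz(K,M,d["uv"],.176 if "keeper" in t else .24))
    for d in bot.silhouettes(n,"large_lever")[:2]: print("lever",d["uv"],d["confidence"],d["mask"].sum())
print(bot.get_obs())
E
```

```text
scene campos [1.068 0.357 0.763]
large_keeper [236.3, 168.5] 0.55 [ 0.577 -0.197  0.176]
large_loop_bar [265.6, 117.9] 0.77 [ 0.483 -0.196  0.24 ]
small_loop_bar [431.5, 218.2] 0.61 [0.55  0.188 0.24 ]
lever [254.6, 151.6] 0.71 277
top campos [0.531 0.004 0.906]
large_keeper [407.2, 200.8] 0.93 [ 0.579 -0.197  0.176]
large_loop_bar [412.8, 238.7] 0.59 [ 0.506 -0.186  0.24 ]
large_loop_bar [212.2, 239.6] 0.3 [0.515 0.172 0.24 ]
small_loop_bar [213.3, 241.3] 0.59 [0.512 0.17  0.24 ]
lever [406.4, 222.4] 0.75 632
{'clock': 0.5, 'joint_pos': array([1.268, 0.241, 0.005, 1.335, 0.   , 1.571]), 'joint_vel': array([-0.   , -0.   ,  0.003,  0.001, -0.001,  0.001]), 'tau': array([ -0.   , -37.186,  25.246,   0.003,  -0.   ,  -0.   ]), 'eef_pos': array([0.149, 0.477, 0.253]), 'tool_rot': array([ 0.151,  0.989, -0.   , -0.   ]), 'ft_force': array([-0.055, -0.062, -0.27 ]), 'ft_torque': array([ 0.023, -0.002, -0.006]), 'grasp_force': 0.0, 'grip_width': 0.08504258927258321}
```

View pics/scene.png

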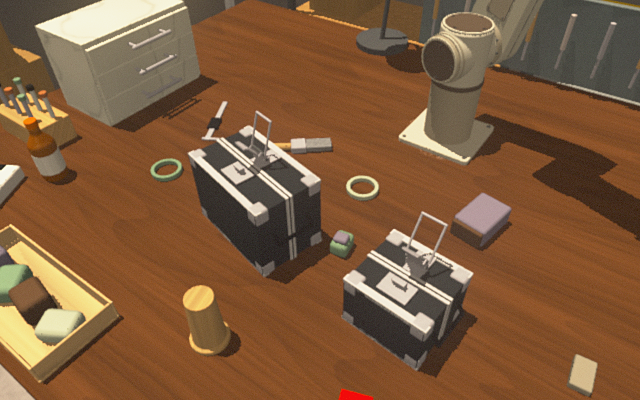

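View pics/top.png

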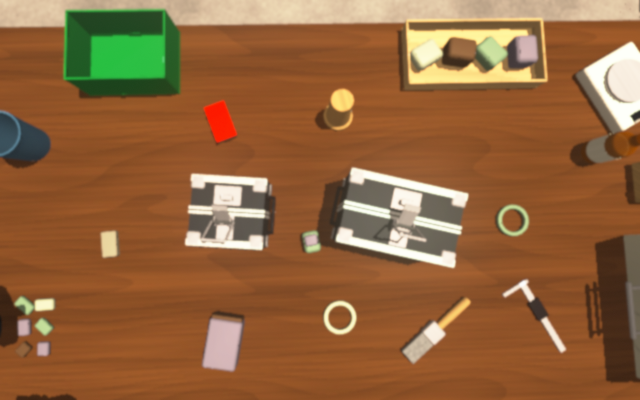

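Run:
```python
from h import *
np.set_printoptions(precision=3,suppress=True)
K1,M1=cam("scene");K2,M2=cam("top")
k=tri([(K1,M1,(236.3,168.5)),(K2,M2,(407.2,200.8))]);b=tri([(K1,M1,(265.6,117.9)),(K2,M2,(412.8,238.7))])
print("keeper",k,"bar",b)
print(proj(K2,M2,b),proj(K1,M1,b))
# lever mask axis in top
m=bot.silhouettes("top","large_lever")[0]["mask"]
print(cv2.minAreaRect(np.argwhere(m)[:,::-1].astype(np.float32)))
```

```text
keeper [ 0.578 -0.196  0.178] bar [ 0.505 -0.178  0.259]
[411.563 239.591] [264.193 117.669]
((410.90386962890625, 221.98077392578125), (34.712554931640625, 33.339744567871094), 11.309932708740234)
```

The large case is at about (255,195) in the scene view, with its loop bar at (262,115). In the top view the keeper is near (407,201) and the bar near (413,239). Triangulation puts the keeper at z=0.178, close to the expected 0.176, and the bar about 75 mm behind it at z≈0.26, which also fits. The latch's x axis is roughly (0.988,-0.155). I'll go above the case and take a close look.

```bash
python3 -m inch '[0,0,100,0,0,0,0, 320,-650,110,0,0,0.15,0, 320,-650,110,0,0,0.15,0, 320,-650,110,0,0,0.15,0, 320,-650,110,0,0,0.15,0, 320,-650,110,0,0,0.15,0, 320,-650,110,0,0,0.15,0, 320,-650,110,0,0,0.15,0]'; python3 -c "
from workcell import bot;o=bot.get_obs();print(o['joint_pos'])"
```

```text
clock: 1.22
eef_pos: [0.2773, 0.2155, 0.3228]
tool_rot: [0.076, 0.997, 0.0, 0.0]
ft_force: [1.3, 0.4, 0.0]
grip_width: -0.0001
grasp_force: 0.0
[ 6.60610961e-01 -8.07945552e-02 -1.69515512e-01  1.48089316e+00
 -1.47500347e-04  8.12422491e-01]
```

```bash
python3 -m inch '[190,-385,38,0,0,0,0, 190,-385,38,0,0,0,0, 190,-385,38,0,0,0,0, 190,-385,38,0,0,0,0, 190,-385,38,0,0,0,0, 190,-385,38,0,0,0,0, 190,-385,38,0,0,0,0, 190,-385,38,0,0,0,0]'; python3 -m inch '[190,-385,38,0,0,0,0]' >/dev/null --help 2>&1 | head -0; python3 -c "
from workcell import bot;o=bot.get_obs();print(o['clock'],o['eef_pos'],o['joint_pos'])"
```

```text
clock: 1.88
eef_pos: [0.4244, -0.0828, 0.3522]
tool_rot: [0.077, 0.997, 0.0, 0.001]
ft_force: [1.6, 0.8, -0.6]
grip_width: 0.0001
grasp_force: 0.0
1.8833 [ 0.42443742 -0.08276885  0.35220648] [-1.92730113e-01  8.22785432e-02  6.89306289e-02  1.55635628e+00
  2.13175159e-04 -3.92001026e-02]
```

```bash
python3 -m inch '[40,-85,10,0,0,0,0, 40,-85,10,0,0,0,0, 40,-85,10,0,0,0,0, 40,-85,10,0,0,0,0, 40,-85,10,0,0,0,0]'
python3 - <<'E'
from h import *
np.set_printoptions(precision=3,suppress=True)
K,M=cam("wrist"); im=bot.camera("wrist"); cv2.imwrite("pics/w1.png",im)
print("cam",ray(K,M,(0,0))[0],bot.get_obs()["eef_pos"])
for t in ["large_keeper","large_loop_bar"]:
    for d in bot.spot_point("wrist",t)[:2]: print(t,d["uv"],d["confidence"],atz(K,M,d["uv"],.176 if "keeper" in t else .26))
E
```

```text
clock: 2.3
eef_pos: [0.4638, -0.1657, 0.3612]
tool_rot: [0.077, 0.997, 0.0, -0.001]
ft_force: [0.3, 0.7, 0.4]
grip_width: 0.0002
grasp_force: 0.0
cam [ 0.391 -0.155  0.482] [ 0.464 -0.165  0.361]
```

View pics/w1.png

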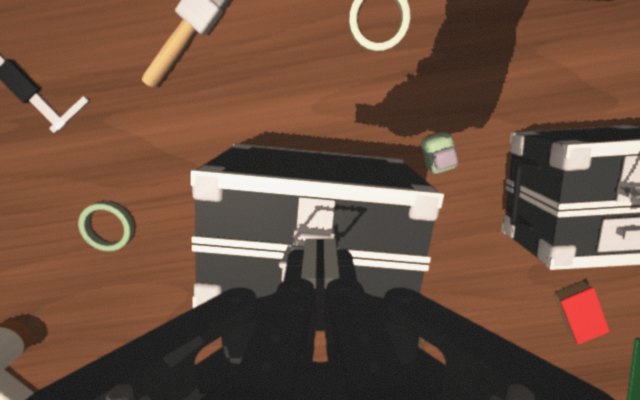

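The hand hides the latch. The case's near top edge runs (195,178)→(440,202) and the seam (195,243)→(430,264), so I can get its yaw from them.

Run:
```python
from h import *
np.set_printoptions(precision=4,suppress=True)
K,M=cam("wrist")
for a,b in [((195,178),(440,202)),((193,240),(429,261)),((193,251),(428,270))]:
    p,q=atz(K,M,a,.17),atz(K,M,b,.17); print(p,q,np.linalg.norm(p-q),np.degrees(np.arctan2(*(q-p)[:2])),(p+q)/2)
K,M=cam("top")
for a,b in [((352,171),(467,189)),((340,248),(455,265)),((345,213),(463,228))]:
    p,q=atz(K,M,a,.17),atz(K,M,b,.17); print(p,q,np.linalg.norm(p-q),np.degrees(np.arctan2(*(p-q)[:2])),(p+q)/2)
```

```text
[ 0.4516 -0.2817  0.17  ] [ 0.5104 -0.0543  0.17  ] 0.23493798213373476 14.483773411738621 [ 0.481 -0.168  0.17 ]
[ 0.5134 -0.3     0.17  ] [ 0.5722 -0.0685  0.17  ] 0.23880926643810904 14.244107590047086 [ 0.5428 -0.1842  0.17  ]
[ 0.5251 -0.3031  0.17  ] [ 0.5823 -0.0701  0.17  ] 0.23984915511772062 13.781531828919453 [ 0.5537 -0.1866  0.17  ]
[ 0.6422 -0.0896  0.17  ] [ 0.5998 -0.321   0.17  ] 0.23527937086054226 10.382423287527448 [ 0.621  -0.2053  0.17  ]
[ 0.4896 -0.0602  0.17  ] [ 0.4491 -0.2876  0.17  ] 0.23099136838615011 10.113566583092128 [ 0.4694 -0.1739  0.17  ]
[ 0.5584 -0.0726  0.17  ] [ 0.5217 -0.3081  0.17  ] 0.2384037471555075 8.849833246801394 [ 0.54   -0.1903  0.17  ]
```

```bash
python3 -m inch '[-2,-3,-30,0,0,-0.08,0, -2,-3,-60,0,0,-0.08,0, -2,-3,-91,0,0,-0.08,0, -2,-3,-91,0,0,-0.08,0, -2,-3,-91,0,0,-0.08,0]'
python3 - <<'E'
from h import *
for n in ["scene","top"]:
    im=bot.camera(n); c=im[80:220,180:360] if n=="scene" else im[150:290,320:500]
    cv2.imwrite(f"pics/{n}2.png",cv2.resize(c,None,fx=4,fy=4))
E
```

```text
clock: 2.87
eef_pos: [0.4607, -0.1669, 0.2701]
tool_rot: [0.115, 0.993, 0.0, -0.002]
ft_force: [0.7, -0.1, 0.4]
grip_width: 0.0001
grasp_force: 0.0
```

View pics/scene2.png

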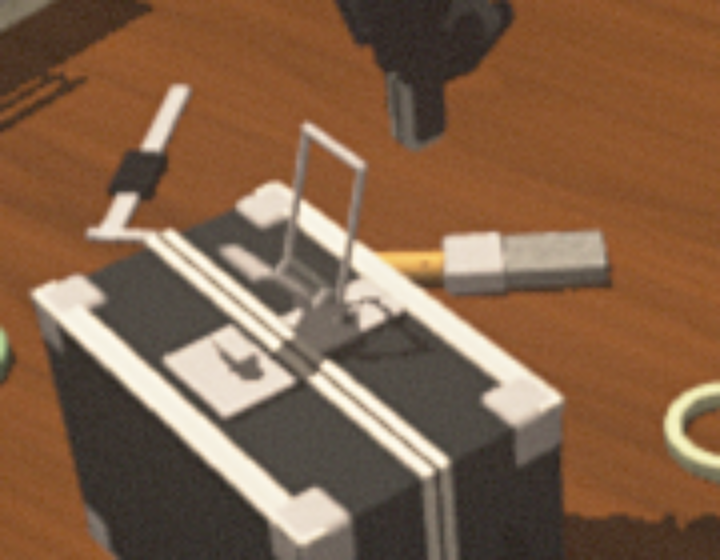

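The finger tip shows at about (283,116) px, behind the standing loop. Its crossbar ends are at (256,111) and (271,121).

Run:
```python
from h import *
np.set_printoptions(precision=4,suppress=True)
K,M=cam("scene"); k=np.array([.578,-.196,.176]); a=np.radians(-13.5); X=np.array([np.cos(a),np.sin(a),0]);Y=np.array([-X[1],X[0],0])
o=bot.get_obs(); tip=o["eef_pos"]-[0,0,.022]
print("tip px",proj(K,M,tip),"tip latch",(tip-k)@X,(tip-k)@Y)
for z in (.255,.26,.265):
  for uv in [(256.2,111.5),(263.7,116),(271.2,121)]:
    p=atz(K,M,uv,z)-k; print(z,p@X,p@Y)
print(bot.spot_point("top","large_loop_bar")[:1], bot.spot_point("top","large_keeper")[:1])
```

```text
tip px [282.8534 112.6639] tip latch -0.11825127099745607 0.0002761212625420013
0.255 -0.07927295028774725 -0.03226243652373993
0.255 -0.08074930726315883 -0.009998235539175187
0.255 -0.08119006728996882 0.013041162996907016
0.26 -0.07507857075748499 -0.025526583578900298
0.26 -0.07654039784442615 -0.0034815005736440092
0.26 -0.07697682003551051 0.019331150707721647
0.265 -0.07088419122722282 -0.01879073063406079
0.265 -0.07233148842569345 0.003035234391887169
0.265 -0.07276357278105221 0.025621138418536284
[{'uv': [412.7, 238.4], 'confidence': 0.49}] [{'uv': [407.6, 200.1], 'confidence': 0.69}]
```

```bash
python3 -m inch '[10,-2.4,0,0,0,0,0, 19,-4.6,0,0,0,0,0, 25,-6,0,0,0,0,0, 31,-7.4,0,0,0,0,0, 36,-8.6,0,0,0,0,0, 41,-9.8,0,0,0,0,0, 46,-11,0,0,0,0,0, 51,-12.2,0,0,0,0,0]'; python3 -m inch '[4,-1,0,0,0,0,0, 8,-2,0,0,0,0,0, 12,-3,0,0,0,0,0, 16,-4,0,0,0,0,0, 16,-4,0,0,0,0,0, 16,-4,0,0,0,0,0, 16,-4,0,0,0,0,0]'
python3 - <<'E'
from h import *
im=bot.camera("scene"); cv2.imwrite("pics/scene3.png",cv2.resize(im[80:220,180:360],None,fx=4,fy=4))
E
```

```text
clock: 3.73
eef_pos: [0.5135, -0.1808, 0.2706]
tool_rot: [0.116, 0.993, 0.0, -0.0]
ft_force: [-0.5, -0.2, 0.2]
grip_width: -0.0002
grasp_force: 0.0
clock: 4.32
eef_pos: [0.5289, -0.1847, 0.2707]
tool_rot: [0.116, 0.993, 0.0, -0.0]
ft_force: [-0.5, 0.6, 0.4]
grip_width: -0.0001
grasp_force: 0.0
```

View pics/scene3.png

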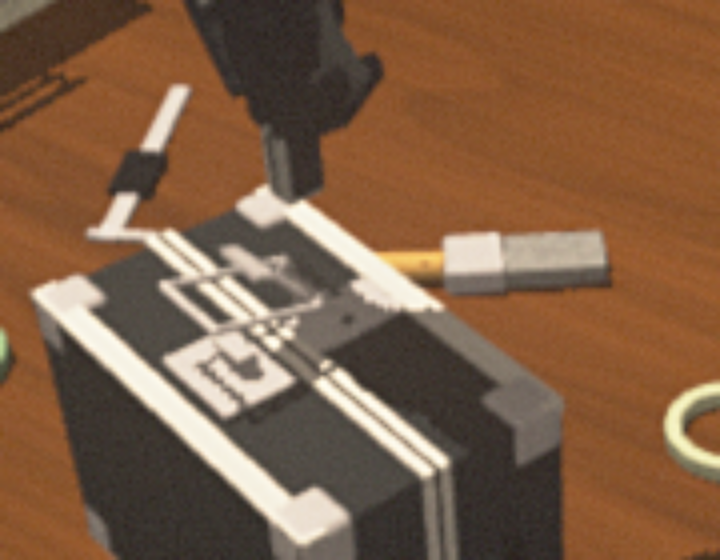

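The loop has tipped over and its bar is at about (165,280)–(215,335) in the crop, apparently still falling. I'll move over to the keeper side, staying high, and look again.

```bash
python3 -m inch '[0,0,25,0,0,0,0, 20,-5,30,0,0,0,0, 41,-10,30,0,0,0,0, 61,-15,30,0,0,0,0, 61,-15,30,0,0,0,0, 61,-15,30,0,0,0,0]'
python3 - <<'E'
from h import *
np.set_printoptions(precision=4,suppress=True)
im=bot.camera("scene"); cv2.imwrite("pics/scene4.png",cv2.resize(im[80:220,180:360],None,fx=4,fy=4))
K,M=cam("scene"); k=np.array([.578,-.196,.176]); a=np.radians(-13.5); X=np.array([np.cos(a),np.sin(a),0]);Y=np.array([-X[1],X[0],0])
for d in bot.spot_point("scene","large_loop_bar")[:2]:
    p=atz(K,M,d["uv"],.176)-k; print(d,p@X,p@Y)
E
```

```text
clock: 4.87
eef_pos: [0.5903, -0.1997, 0.2997]
tool_rot: [0.116, 0.993, 0.0, -0.001]
ft_force: [-0.8, 0.4, 0.0]
grip_width: 0.0
grasp_force: 0.0
{'uv': [231.7, 171.2], 'confidence': 0.5} 0.01022054299193054 -0.00027456133442454973
```

View pics/scene4.png

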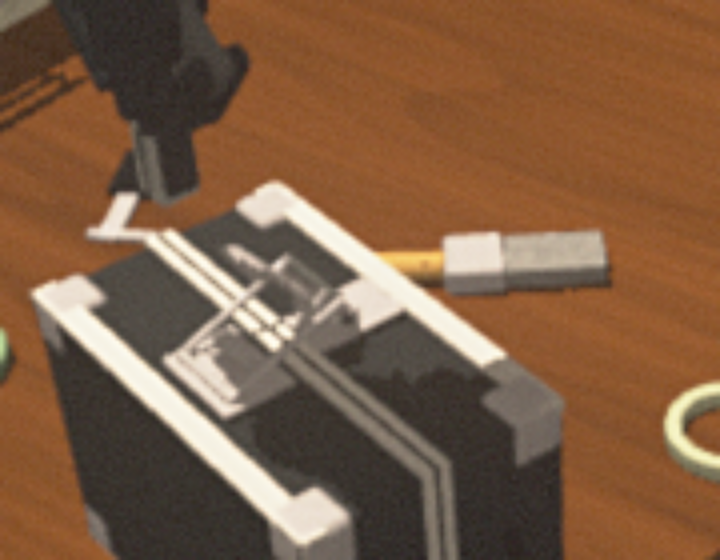

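The bar has dropped behind the hook, at x≈+10 mm and y≈0 in the keeper frame, and the lever is still raised. Next I'll lower the fingers on the keeper side of the lever and push it over.

```bash
python3 -m inch '[0,0,-30,0,0,0,0, 0,0,-56,0,0,0,0, 0,0,-56,0,0,0,0, -10,2.4,-56,0,0,0,0, -19,4.6,-56,0,0,0,0, -27,6.5,-56,0,0,0,0, -33,7.9,-56,0,0,0,0, -39,9.3,-56,0,0,0,0]'; python3 -m inch '[-5,1.2,0,0,0,0,0, -10,2.4,0,0,0,0,0, -15,3.6,0,0,0,0,0, -20,4.8,1,0,0,0,0, -25,6,2,0,0,0,0, -30,7.2,2,0,0,0,0, -34,8.2,2,0,0,0,0, -38,9.1,1.5,0,0,0,0]'
```

```text
clock: 5.63
eef_pos: [0.5512, -0.1905, 0.2469]
tool_rot: [0.116, 0.993, -0.0, 0.002]
ft_force: [1.4, -0.7, 1.4]
grip_width: -0.0
grasp_force: 0.8
clock: 6.3
eef_pos: [0.5132, -0.1813, 0.2464]
tool_rot: [0.116, 0.993, -0.0, 0.001]
ft_force: [3.5, -1.1, -0.0]
grip_width: -0.0002
grasp_force: 1.3
```

```bash
python3 -m inch '[-4.6,1.1,-1.5,0,0,0,0, -9.2,2.2,-3.4,0,0,0,0, -13.3,3.2,-5.8,0,0,0,0, -17.2,4.1,-8.6,0,0,0,0, -20.7,5,-12,0,0,0,0, -24.1,5.8,-15.7,0,0,0,0, -24.1,5.8,-15.7,0,0,0,0]'
```

```text
clock: 6.88
eef_pos: [0.487, -0.1749, 0.2292]
tool_rot: [0.116, 0.993, 0.0, -0.002]
ft_force: [-0.4, -1.0, -0.1]
grip_width: -0.0001
grasp_force: 0.0
```

```bash
python3 -m inch '[-2.5,0.6,-4.5,0,0,0,0, -4.8,1.1,-9.2,0,0,0,0, -6,1.4,-14,0,0,0,0, -6.6,1.6,-17,0,0,0,0, -6.6,1.6,-19,0,0,0,0, -6.6,1.6,-19,0,0,0,0]'
python3 - <<'E'
from h import *
im=bot.camera("scene"); cv2.imwrite("pics/scene5.png",cv2.resize(im[80:220,180:360],None,fx=4,fy=4))
E
```

```text
clock: 7.38
eef_pos: [0.4821, -0.1738, 0.211]
tool_rot: [0.116, 0.993, 0.0, -0.0]
ft_force: [-0.2, -0.4, 0.6]
grip_width: 0.0002
grasp_force: 0.0
```

View pics/scene5.png

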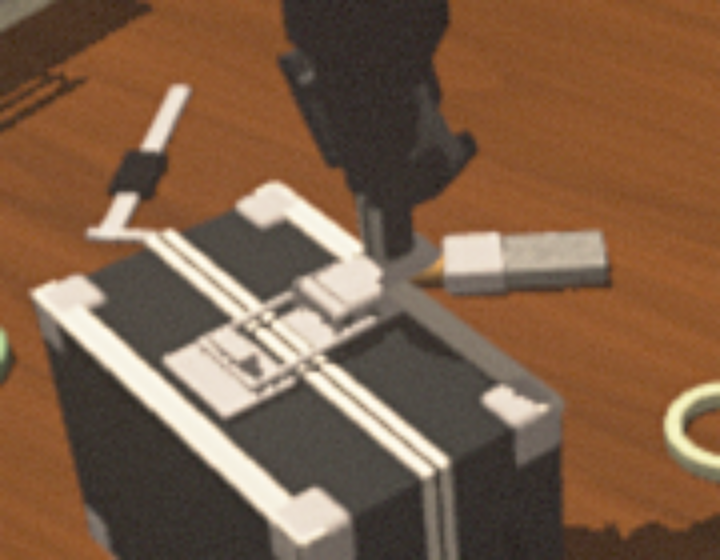

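The lever looks flat, with the loop drawn over the hook at around (250,365) in the crop. I'll press lightly to confirm, then retreat.

```bash
python3 -m inch '[0,0,-1,0,0,0,0, 0,0,-2,0,0,0,0, 0,0,-2,0,0,0,0]'; python3 -m inch '[0,0,-1,0,0,0,0, 0,0,-2,0,0,0,0, 0,0,-2,0,0,0,0]'
```

```text
clock: 7.68
eef_pos: [0.4827, -0.174, 0.2105]
tool_rot: [0.116, 0.993, -0.0, 0.001]
ft_force: [-1.8, 1.2, 4.6]
grip_width: -0.0001
grasp_force: 2.2
clock: 7.93
eef_pos: [0.4827, -0.174, 0.2103]
tool_rot: [0.116, 0.993, -0.0, 0.001]
ft_force: [-4.9, 2.7, 15.0]
grip_width: 0.0001
grasp_force: 7.1
```

The tip meets firm resistance at z≈0.1883, which matches the closed lever top at 0.1885. I'll retreat and verify.

```bash
python3 -m inch '[0,0,10,0,0,0,0, 0,0,40,0,0,0,0, 0,0,80,0,0,0,0, -40,10,110,0,0,0,0, -80,20,130,0,0,0,0, -120,30,140,0,0,0,0, -120,30,140,0,0,0,0, -120,30,140,0,0,0,0]'
python3 - <<'E'
from h import *
a=bot.camera("scene")[80:220,180:360]; b=bot.camera("top")[150:290,320:500]
cv2.imwrite("pics/f.png",cv2.resize(np.hstack([a,b]),(800,311),interpolation=cv2.INTER_CUBIC))
E
```

```text
clock: 8.6
eef_pos: [0.3605, -0.1434, 0.3501]
tool_rot: [0.116, 0.993, -0.001, 0.002]
ft_force: [0.6, -1.6, 0.4]
grip_width: -0.0001
grasp_force: 0.0
```

View pics/f.png

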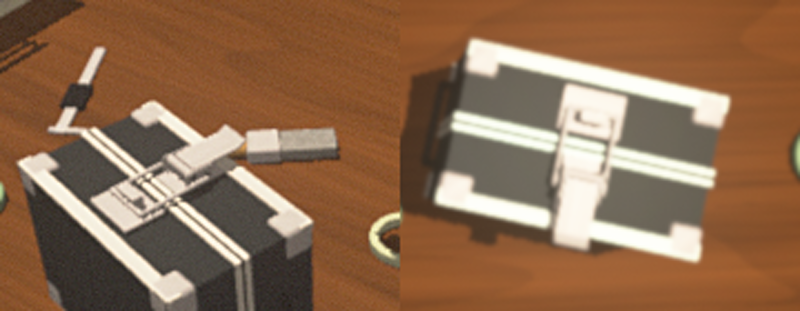

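The lever lies flat pointing to -x, at about (575,215) in the top crop. The loop is around the hook, with its crossbar at about (590,105) just beyond it.

```bash
python3 -c "
from workcell import bot;print(bot.job_done())"
```

```text
the job is handed in; nothing more can be done
None
```

The large case's draw latch is fastened: the loop dropped behind the keeper hook with the lever still raised, then the lever was pressed down flat and stayed flat after the arm backed off. The smaller case's latch was not touched, and the job was handed in at about 9 s of the 37 s allowed.

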